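# Clamp a battery pack in the repair fixture

## Task

Get the drill battery ready for repair: push the pack that sits loosely in the clamping fixture along the bed until it is home against the end stop, and only then push the fixture's lever round with a fingertip, as far as it goes, so that the jaw clamps the pack there. The pack is only to be pushed, never lifted off the bed; leave the other things on the bench where they are.

Things in the scene. Friction and masses are not known exactly. Their poses are not given: they have to be found in the camera images.
- vice: clamping fixture, screwed down: aluminium base plate 12 mm thick (its top is the bed), x -105 to 70 mm, y -70 to 130 mm in its own frame. Origin on the table surface, on the centre line of a clamped pack; x points along the bed to the end stop, y to the lever side, z up. The fixed jaw (face y = -30 mm, x -20 to 40 mm, 30 mm above the bed) faces the movable jaw. The -x end is open
- end_stop (a point): middle of the steel end stop's face, at x = 40 mm in the fixture's frame; the stop is 75 mm wide and 30 mm tall above the bed
- pack: battery pack to clamp: black block 78 mm long (x), 60 wide (y), 46 tall, with a grey rail block on top (50 x 36 mm) up to 58 mm; 0.25 to 0.5 kg, slides with up to 7 N. Origin under its centre. Starts loose between the open jaws, 25 to 50 mm short of the end stop, slightly askew; home, its origin is at x = 1 mm in the fixture's frame. Its rear (-x) end stays clear of the jaws
- jaw: movable steel jaw, 60 mm long (x), 28 tall, 7 thick, sprung (about 4 N/mm) on a slide that the lever moves to -y of the fixture by 12.5 mm per rad. Origin at the bottom middle of its clamping face, at y = 46 mm in the fixture's frame with the lever at 0: it meets a pack lying against the fixed jaw at about 1.28 rad
- lever (a joint): angle of the clamping lever about its upright pivot: 0 fully open, 1.7 fully closed (hard stop); grows clockwise from above, starts at 0 to 0.3, stays where left. The lever points along 120 degrees minus this angle, counter-clockwise from the fixture's x axis. Near the ball it takes about 4 N to turn, up to 8 N when clamping
- lever_pivot (a point): point on the lever's pivot axis, 52 mm above the table; at (-10, 100) mm in the fixture's frame. The lever is a level steel bar 18 mm wide, underside 45 mm and top 59 mm above the table, from here to the ball; round hub of 34 mm diameter, housing 50 x 34 mm (x, y) below it. Farther out there is free space under the bar, down to the base plate or table
- lever_ball (a point): centre of the black ball (28 mm diameter) at the lever's end, 113 mm from the pivot axis, 52 mm above the table; turns with the lever
- screwdriver: a screwdriver lying on the table to the right of the fixture (bystander); 190 mm long
- stick_pack: a slim battery pack standing behind the fixture (bystander): black block 44 x 44 x 50 mm with a round stem up to 80 mm; origin under its centre
- chuck: a loose drill chuck standing behind the fixture (bystander): dark steel, 42 mm diameter, 55 mm tall; origin under its centre
- bottle: a black bottle with a red cap (bystander), 68 mm diameter, 190 mm tall; origin under its centre
- mug: a white mug (bystander), 76 mm diameter, 85 mm tall; origin under its centre
- jar: a clear jar with a metal cap (bystander), 60 mm diameter, 75 mm tall; origin under its centre
- drill: a blue cordless drill lying on its side (bystander), about 210 x 200 mm, 60 mm tall; origin under its middle
Not all that is in view belongs to the job. What is shaped like the pack but red is not meant.

How it is judged:
On the way:
1. the pack is pushed home against the end stop while the lever is still open (x of pack in the frame of vice above -0.002 m and value of joint lever below 0.9 rad), for 0.2 s.
At the end, for the whole second after the job is handed in: the lever is closed (past 1.5 of 1.7 rad), the jaw presses on the pack with more than 4 N, and the pack rests flat on the bed, square between the jaws (4 mm, 0.06 rad) and within 4 mm of the end stop, at rest (value of joint lever above 1.5 rad and contact force between jaw and pack above 4 N and x of pack in the frame of vice between -0.003 and 0.004 m and y of pack in the frame of vice between -0.004 and 0.004 m and angle between the x axis of pack and the x axis of vice, either way round below 0.06 rad and angle between pack's own z axis and vertical below 0.06 rad and height (world z) of pack below 0.016 m and linear speed of pack below 0.01 m/s); the robot touches nothing.
It fails at once if the pack is lifted off the bed (more than 8 mm) (height (world z) of pack above 0.02 m).
It fails at once if another thing on the bench is disturbed (moved more than 20 mm) (distance of any of screwdriver, stick_pack, chuck, bottle, mug, jar, drill from where it was at the start of the episode above 0.02 m).
It also fails if it takes over 54 s, if anything falls off the work surface, if the arm or the gripper's body presses on something with over 40 N, if the wrist force passes 120 N, or if a joint passes its speed limit or range.

## Robot

A 7-joint arm with a two-finger parallel gripper is mounted at the origin on the work surface. World frame = base frame: x ahead of the robot, y to its left, z up, the work surface at z = 0. Lengths are in m, angles in rad, forces in N, time in s.
With the tool pointing down it reaches from about 0.425 to 0.825 m from the base axis. Payload 3.6 kg.
Tool frame: the origin (TCP) lies where the fingers leave the gripper's body, on its centre line; the fingertips stand 73 mm ahead of it and the grasp point (between the pads) lies 54 mm ahead of it; z points along the fingers, y is the line along which they close (so a half turn about z gives the same grasp; the last joint's range is limited). The gripper opens to 85 mm and grips with 20 to 120 N. Pads are 22 mm wide; open, the fingers measure 114 mm over their backs; the gripper's body (76 mm by 85 mm) begins 54 mm behind the grasp point. The pads swing forward as they close: fully open they stand 13 mm farther back than shut.
Start: joints at [-0.026, 0.615, -0.013, 1.423, 0.008, 1.103, -0.04], TCP at [0.65, 0, 0.304] pointing down, gripper open.
Joint ranges: [-3.12, 3.12], [-0.3, 2.06], [-1.34, 1.32], [0.26, 2.42], [-1.36, 4.5], [0.01, 1.98], [-2.84, 2.84]. Speed limits (rad/s): [2.79, 2.79, 3.14, 3.14, 3.14, 3.14, 3.14].

## Interface

Orientations are given as a unit quaternion [x, y, z, w].
In Python, from station import arm, snapshot, camera_info, ticket gives the robot as it stands. Calls block until the motion is done:
- arm.movep(position, orientation): joint-space move of the TCP to a pose.
- arm.line_to(position, velocity=0.15, ori=None): straight line of the TCP; ori=None keeps the orientation; velocity is the mean speed in m/s.
- arm.move_j(angles): joint-space move.
- arm.move_gripper(opening, effort=None): opening from 0.0 (shut) to 1.0 (fully open); effort is the grip in N (None keeps the last); returns when the fingers have stopped.
- arm.pause(seconds).
- arm.ik(position, orientation): joint angles nearest the present ones, or None.
- snapshot(name): name is "scene" or "side" or "wrist"; returns the picture (480x640x3 uint8, blue, green, red); there is no depth.
- camera_info(name): a dict with "fx", "fy", "cx", "cy" (pixels), "R" (3x3) and "t" (3): a world point X has camera coordinates R X + t; the wrist camera has in their place "T_tool_cam" (4x4, takes a point from camera to tool coordinates, whose origin is the TCP and whose axes are the flange's). Camera axes: x right, y down, z forward; pixel columns grow to the right and rows downward; lengths in m; the calibration is good to about 2 mm. The wrist camera is an equidistant fisheye: a pixel r from the principal point sees the ray r / f radians off the axis. A picture is of the moment at which its call begins: read the wrist's pose just before it. camera_info takes no time and is no camera call.
A pose or a line that the arm cannot do raises arm.MotionError and nothing moves.
- ticket.finish_job(): hands the job in; it is judged then, once.
Readings, each from a call of its own:
- arm.read_time(): time.
- arm.read_joint_positions(): joint angles.
- arm.read_dq(): joint speeds.
- arm.read_effort(): joint torques, N m.
- arm.read_tool_pos(): TCP position.
- arm.read_eef_rot(): TCP orientation.
- arm.read_ft_force(): force on the tool from outside, world axes, zero at the start.
- arm.read_wrist_torque(): the same for the moment, N m.
- arm.read_opening(): opening from 0.0 (shut) to 1.0 (fully open).
- arm.read_finger_force(): force on a finger pad.
Only numpy, scipy, OpenCV 4.12 (cv2) and the standard library are available. Lean on these libraries where they do the work, as an engineer would, in place of code of your own. Each camera call takes 0.05 s, during which the arm holds its last target. There are 200 camera calls.

## Working session

There is one attempt and no reset: what is moved stays moved. The work goes in short steps, each a Python script; the robot and the scene stay as the last script left them, time stands still between calls to the robot, and variables do not carry over. Pictures are saved under pics/ and viewed, at most 10 in all, crops included, and the job is handed in when it is done.

```bash
ls; mkdir -p pics; python3 - <<'E'
from station import arm, snapshot, camera_info
import cv2
for n in ["scene","side","wrist"]:
    cv2.imwrite(f"pics/{n}0.png",snapshot(n)); print(n,camera_info(n))
print(arm.read_tool_pos(),arm.read_eef_rot(),arm.read_time())
E
```

```text
pics
scene {'fx': 455.89670605177514, 'fy': 455.89670605177514, 'cx': 315.070590115617, 'cy': 240.61037593189758, 'R': array([[-7.03132581e-01,  7.11058662e-01, -3.90339530e-04],
       [ 6.10128423e-01,  6.03045298e-01, -5.13886831e-01],
       [-3.65168290e-01, -3.61568731e-01, -8.57857897e-01]]), 't': array([ 0.35613518, -0.29263371,  1.20946015])}
side {'fx': 438.0629908842663, 'fy': 438.0629908842663, 'cx': 313.9741061091648, 'cy': 239.96870912558595, 'R': array([[ 0.94776263, -0.31828709, -0.02096027],
       [-0.21277877, -0.58190044, -0.78493125],
       [ 0.2376367 ,  0.7483884 , -0.61922823]]), 't': array([-0.50552363,  0.17404826,  1.00852717])}
wrist {'fx': 371.64829954431775, 'fy': 371.64829954431775, 'cx': 317.6045597104107, 'cy': 240.73951048686328, 'T_tool_cam': array([[-1.35542611e-04, -9.65126626e-01, -2.61783457e-01,
         6.68460340e-02],
       [ 9.99999128e-01,  2.13128116e-04, -1.30351290e-03,
         7.57676138e-04],
       [ 1.31384842e-03, -2.61783405e-01,  9.65125755e-01,
        -7.03964828e-02],
       [ 0.00000000e+00,  0.00000000e+00,  0.00000000e+00,
         1.00000000e+00]])}
[6.49566166e-01 6.33605062e-06 3.02988352e-01] [ 7.07100518e-01  7.07112330e-01 -7.20053358e-04 -7.01499523e-04] 0.15
```

View pics/scene0.png

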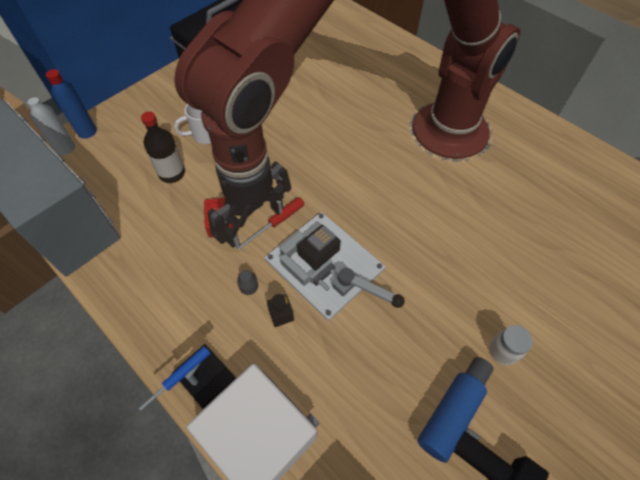

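View pics/side0.png

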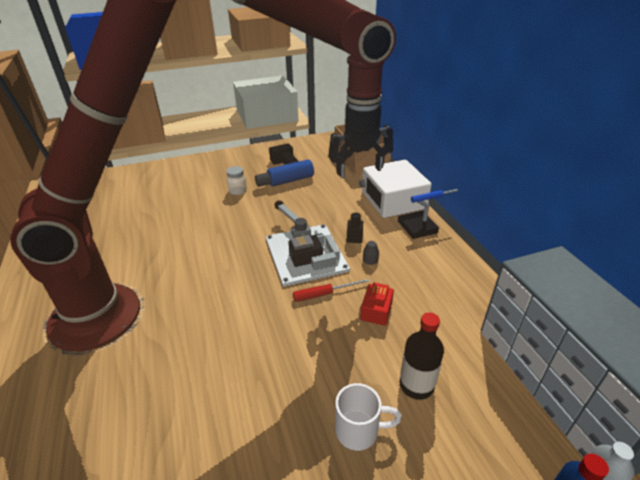

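View pics/wrist0.png

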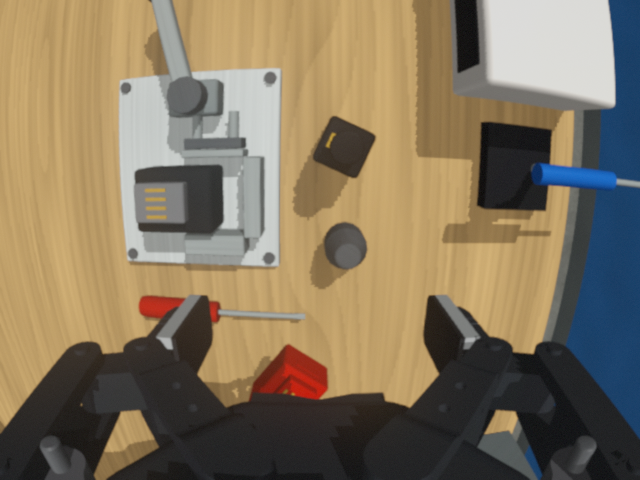

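The wrist view shows the fixture with its x axis near world +x. Plate corners are at about (121,82), (281,69), (278,267) and (125,262), the hub at (187,97) and the pack at (180,200). I'll take a second wrist view from closer and triangulate.

```bash
cat > h.py <<'E'
from station import arm, snapshot, camera_info, ticket
import numpy as np, cv2
from scipy.spatial.transform import Rotation as R
I=camera_info("wrist"); T=np.array(I["T_tool_cam"])
DOWN=np.array([.70710678,.70710678,0,0])
def rays(px,pos,quat):
    d=(np.array(px,float)-[I["cx"],I["cy"]])/I["fx"]; r=np.linalg.norm(d,axis=1)
    c=np.c_[d*(np.sin(r)/r)[:,None],np.cos(r)]
    Rw=R.from_quat(quat).as_matrix()
    return Rw@T[:3,3]+pos,(Rw@T[:3,:3]@c.T).T
def onplane(px,z,pos,quat):
    o,d=rays(px,pos,quat); return o+d*((z-o[2])/d[:,2])[:,None]
def tri(a,b):   # a,b=(px,pos,quat)
    oa,da=rays(*a); ob,db=rays(*b); out=[]
    for u,v in zip(da,db):
        s=np.linalg.lstsq(np.c_[u,-v],ob-oa,rcond=None)[0]; p,q=oa+s[0]*u,ob+s[1]*v
        out.append(np.r_[(p+q)/2,np.linalg.norm(p-q)])
    return np.array(out)
E
python3 - <<'E'
from h import *
arm.movep([0.50,0.03,0.27],DOWN)
p,q=arm.read_tool_pos(),arm.read_eef_rot(); im=snapshot("wrist")
np.savez("v1.npz",p=p,q=q); cv2.imwrite("pics/w1.png",im)
cv2.imwrite("pics/w1c.png",cv2.resize(im[0:400,100:560],(0,0),fx=1.5,fy=1.5,interpolation=cv2.INTER_CUBIC)); print(p,q,arm.read_time())
E
```

```text
[0.50056227 0.03000584 0.27045631] [7.07060662e-01 7.07152300e-01 6.42748344e-04 6.56222369e-04] 0.875
```

View pics/w1c.png

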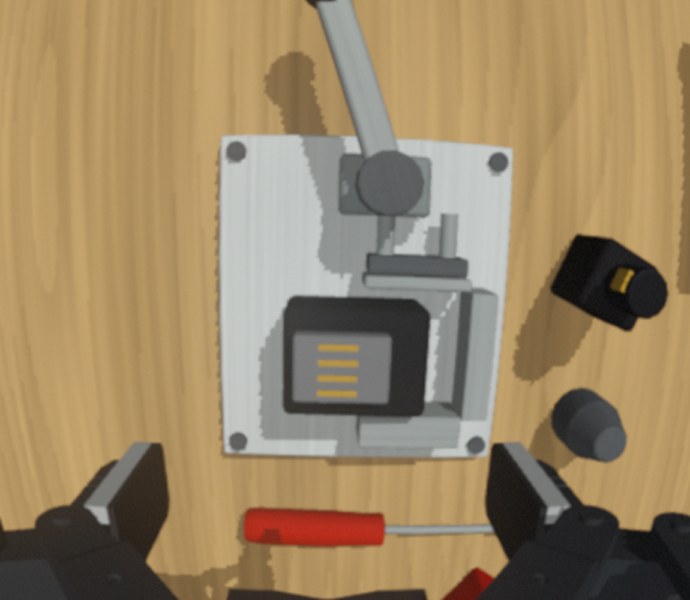

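The closer view (crop coordinates) shows plate corners at (222,137), (512,149), (490,457) and (224,454). The hub is at (390,183), with the lever running up to (335,0). The rail top corners are at (293,332), (391,334), (391,404) and (293,402).

```bash
cat > m.py <<'E'
from h import *
from scipy.optimize import least_squares
v=np.load("v1.npz"); p1,q1=v["p"],v["q"]
p0=np.array([.649566,0,.302988]);q0=np.array([7.07100518e-01,7.07112330e-01,-7.20053358e-04,-7.01499523e-04])
f=lambda a:np.array(a)/1.5+[100,0]
A1=f([(222,137),(512,149),(490,457),(224,454),(236,151),(498,162),(476,445),(238,441),(390,183)])
A0=[(121,82),(281,69),(278,267),(125,262),(126,88),(270,78),(269,258),(133,253),(187,97)]
t=tri((A0,p0,q0),(A1,p1,q1)); print("triangulated x y z gap\n",t.round(4))
m=np.array([(-.105,.13),(.07,.13),(.07,-.07),(-.105,-.07)])
s=lambda x:np.array([np.cos(x),-np.sin(x),np.sin(x),np.cos(x)]).reshape(2,2)
for n,(A,p,q) in {"w0":(A0,p0,q0),"w1":(A1,p1,q1)}.items():
    w=onplane(A[:4],.012,p,q)[:,:2]
    r=least_squares(lambda k:(m@s(k[2]).T+k[:2]-w).ravel(),[.5,0,0]); print(n,r.x.round(4),"res mm",(r.fun*1e3).round(1))
    h=onplane(A[8:],.059,p,q)[0,:2]; print(" pivot in vice",s(r.x[2]).T@(h-r.x[:2]))
    V=r.x
g=onplane(f([(293,332),(391,334),(391,404),(293,402)]),.070,p1,q1)[:,:2]
print("rail in vice",(g-V[:2])@s(V[2]),"mean",((g-V[:2])@s(V[2])).mean(0))
b=onplane(f([(288,298),(424,300),(284,413)]),.058,p1,q1)[:,:2]
print("black in vice",(b-V[:2])@s(V[2]))
l=onplane(f([(338,5),(390,183)]),.059,p1,q1)[:,:2]; d=(l[0]-l[1])@s(V[2]); print("lever",np.radians(120)-np.arctan2(d[1],d[0]))
E
python3 m.py
```

```text
triangulated x y z gap
 [[ 4.392e-01  1.438e-01  7.300e-03  1.300e-03]
 [ 6.139e-01  1.401e-01  9.400e-03  0.000e+00]
 [ 6.090e-01 -5.710e-02  1.680e-02  1.100e-03]
 [ 4.353e-01 -5.350e-02  1.780e-02  1.600e-03]
 [ 4.486e-01  1.347e-01  1.250e-02  3.000e-04]
 [ 6.037e-01  1.308e-01  1.310e-02  3.000e-04]
 [ 5.995e-01 -4.910e-02  1.340e-02  1.000e-04]
 [ 4.445e-01 -4.520e-02  1.330e-02  2.000e-04]
 [ 5.338e-01  1.123e-01  5.200e-02  1.500e-03]]
w0 [ 0.5405  0.011  -0.0302] res mm [-2.4  2.   0.3 -0.8  0.  -1.7  2.1  0.5]
 pivot in vice [-0.00730096  0.0993912 ]
w1 [ 0.5414  0.012  -0.0207] res mm [-1.   0.4  1.1  0.7 -0.8 -0.6  0.6 -0.5]
 pivot in vice [-0.01038709  0.10043781]
rail in vice [[-0.05725081  0.02519181]
 [-0.00836126  0.02522508]
 [-0.00642544 -0.01177492]
 [-0.05708238 -0.01164228]] mean [-0.03227997  0.00674992]
black in vice [[-0.06064466  0.0404097 ]
 [ 0.00958599  0.04109516]
 [-0.06262941 -0.02232678]]
lever 0.2361389116997188
```

Vice found at (0.541, 0.012), yaw about -0.022. The pack centre is near vice (-0.025, 0.009), and the lever is at about 0.24 rad. Next I push the pack with both fingertips spread.

```bash
cat >> h.py <<'E'
V=np.array([.5414,.012]); YAW=-.022
def W(x,y,z):
    c,s=np.cos(YAW),np.sin(YAW); return np.array([V[0]+c*x-s*y,V[1]+s*x+c*y,z])
def Q(a): # tool down, tool x axis at angle a in vice frame
    return (R.from_euler('z',a+YAW)*R.from_euler('x',np.pi)).as_quat()
def inv(p):
    d=np.array(p[:2])-V; c,s=np.cos(YAW),np.sin(YAW); return np.array([c*d[0]+s*d[1],-s*d[0]+c*d[1]])
E
python3 - <<'E'
from h import *
q=Q(np.pi); y=.008
for p in [(-.092,y,.2),(-.092,y,.095)]: print(arm.ik(W(*p),q))
arm.move_gripper(0.4)
arm.movep(W(-.092,y,.2),q); arm.line_to(W(-.092,y,.095)); arm.pause(.2)
u=np.array([np.cos(YAW),np.sin(YAW),0]); f0=np.array(arm.read_ft_force()); print("f0",f0)
for x in np.arange(-.088,-.040,.002):
    arm.line_to(W(x,y,.095),velocity=.03)
    f=np.array(arm.read_ft_force())-f0
    print(round(x,4),inv(arm.read_tool_pos()).round(4),f.round(1))
    if f@u<-15 : break
cv2.imwrite("pics/s2.png",snapshot("side")); 
print(arm.read_time())
E
```

```text
[ 0.18761625  0.49548906 -0.40315642  2.09365175  0.33043806  0.61249851
  1.10382554]
[ 0.06654716  0.68538835 -0.24162178  2.173448    0.48211299  0.33276699
  0.96751242]
f0 [-0.13061496  0.08211166 -0.71067106]
-0.088 [-0.0875  0.008 ] [-0.4 -0.4  0.3]
-0.086 [-0.0859  0.008 ] [ 0.2 -0.2  1.1]
-0.084 [-0.0839  0.008 ] [ 0.3 -0.5  0.5]
-0.082 [-0.0818  0.008 ] [ 1.2 -0.4  0.3]
-0.08 [-0.0798  0.008 ] [-1.2  0.2  0.8]
-0.078 [-0.0778  0.008 ] [ 0.9 -0.9  0.6]
-0.076 [-0.0758  0.008 ] [ 0.3 -1.   0.1]
-0.074 [-0.0747  0.0079] [-1.2 -1.1  1.8]
-0.072 [-0.074   0.0078] [-5.8 -0.1  5.4]
-0.07 [-0.0707  0.0078] [-2.6  0.2  1.1]
-0.068 [-0.0673  0.0079] [-2.1  0.1 -0.6]
-0.066 [-0.0654  0.008 ] [-2.2 -0.8  0.1]
-0.064 [-0.0636  0.008 ] [-2.   0.6 -0.2]
-0.062 [-0.0616  0.008 ] [-1.1  0.2  0.2]
-0.06 [-0.0595  0.008 ] [-1.3 -0.1 -0.2]
-0.058 [-0.0575  0.008 ] [-1.8  0.5  0.2]
-0.056 [-0.0556  0.008 ] [-2.4  0.4  0.3]
-0.054 [-0.0536  0.008 ] [-2.6  0.2 -0.5]
-0.052 [-0.0516  0.008 ] [-2.3 -0.3  1. ]
-0.05 [-0.05   0.008] [-2.4  0.1  1.2]
-0.048 [-0.0498  0.008 ] [-6.2 -0.5  4.8]
-0.046 [-0.0496  0.008 ] [-10.7   1.3   7.7]
-0.044 [-0.0494  0.0081] [-12.7   2.1  10.2]
-0.042 [-0.0492  0.008 ] [-15.8   1.   13.8]
9.6833
```

The pack came up against the stop where expected: TCP at -0.0495, against -0.049 predicted. I'll hold briefly, back off, and check with a picture before turning the lever.

```bash
python3 - <<'E'
from h import *
arm.pause(.3)
arm.line_to(W(-.065,.008,.095),velocity=.05); arm.line_to(W(-.085,.008,.095)); arm.line_to(W(-.085,.008,.2),velocity=.2)
arm.move_gripper(0.0)
arm.movep(W(-.01,.02,.27),Q(np.pi/2)); arm.pause(.1)
p,q=arm.read_tool_pos(),arm.read_eef_rot(); im=snapshot("wrist"); np.savez("v2.npz",p=p,q=q)
cv2.imwrite("pics/w2c.png",cv2.resize(im[0:360,100:560],(0,0),fx=1.6,fy=1.6,interpolation=cv2.INTER_CUBIC)); print(p,q,arm.read_time())
E
```

```text
[0.53129933 0.03200669 0.26950142] [ 7.14658330e-01  6.99473344e-01 -5.35015906e-04 -4.76290754e-04] 13.2333
```

View pics/w2c.png

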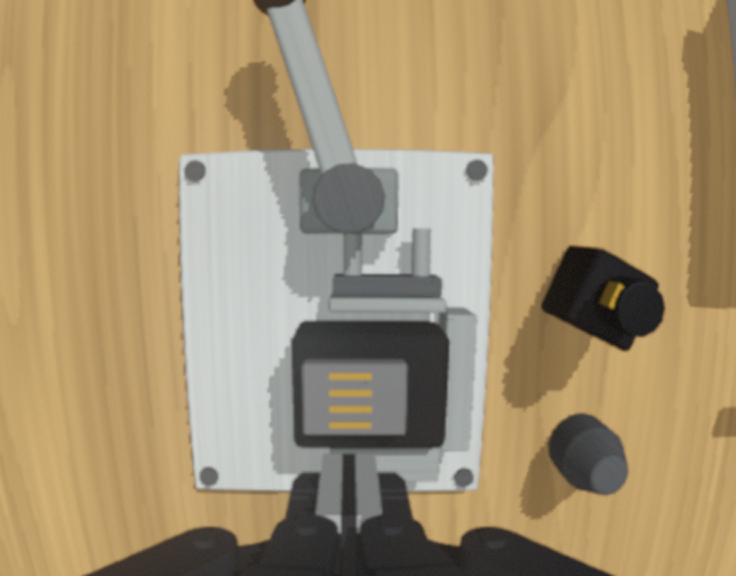

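The pack (295–447, 322–447) now sits against the stop, square, with the lever still open from the hub at (349,199) to (285,5). Now I push the lever.

```bash
python3 - <<'E'
from h import *
r=.080; P=np.array([-.010,.100])
def pose(th,d):
    a=np.radians(120)-th; e=np.array([np.cos(a),np.sin(a)]); n=np.array([-e[1],e[0]])
    c=P+r*e+d*n; return c,a+np.pi/2,n
def go(th,d,z=.108,**k):
    c,a,_=pose(th,d); arm.line_to(W(*c,z),ori=Q(a),**k)
c,a,_=pose(.236,.038); arm.movep(W(*c,.22),Q(a)); go(.236,.038)
arm.pause(.2); f0=np.array(arm.read_ft_force()); th=.236
go(th,.022,velocity=.05)
while th<1.80:
    th+=.05; go(th,.020,velocity=.05)
    c,a,n=pose(th,.020); nw=W(*n,0)-W(0,0,0); f=np.array(arm.read_ft_force())-f0
    p=inv(arm.read_tool_pos())-P; act=np.radians(120)-np.arctan2(p[1],p[0])+np.arctan2(.020,r)
    print(round(th,3),"act",round(act,3),"fn",round(f@nw,1),f.round(1))
    if f@nw>28 or (act>1.6 and f@nw>20): break
print(arm.read_time())
E
```

```text
0.286 act 0.273 fn 2.0 [-2.1 -0.   0. ]
0.336 act 0.322 fn 1.8 [-1.8 -0.4 -0.2]
0.386 act 0.377 fn 3.7 [-3.7 -0.5 -1. ]
0.436 act 0.432 fn 4.2 [-4.2 -0.4 -2. ]
0.486 act 0.484 fn 3.7 [-3.7 -1.2 -2.8]
0.536 act 0.535 fn 4.0 [-4.  -0.  -2.8]
0.586 act 0.585 fn 2.9 [-2.9 -0.  -2.7]
0.636 act 0.636 fn 3.9 [-3.9  0.3 -2.3]
0.686 act 0.686 fn 3.4 [-3.6 -0.3 -3.1]
0.736 act 0.736 fn 3.6 [-3.5  1.1 -2.1]
0.786 act 0.787 fn 3.5 [-3.6  0.4 -1.6]
0.836 act 0.837 fn 3.8 [-3.6  1.1 -1.8]
0.886 act 0.885 fn 4.2 [-3.8  1.9 -2.5]
0.936 act 0.935 fn 6.3 [-5.8  2.5 -1. ]
0.986 act 0.986 fn 3.4 [-2.9  1.9 -2.1]
1.036 act 1.037 fn 5.1 [-4.   3.3 -1.4]
1.086 act 1.086 fn 3.9 [-3.   2.4 -1.7]
1.136 act 1.136 fn 5.0 [-3.3  4.  -1.7]
1.186 act 1.187 fn 3.9 [-2.9  2.6 -1.5]
1.236 act 1.237 fn 4.7 [-2.8  3.9 -2.4]
1.286 act 1.287 fn 4.7 [-3.1  3.6 -1.7]
1.336 act 1.336 fn 5.0 [-2.3  4.7 -2.5]
1.386 act 1.385 fn 5.3 [-2.7  4.6 -1.3]
1.436 act 1.433 fn 5.5 [-2.6  4.9 -0.5]
1.486 act 1.482 fn 6.7 [-3.5  5.8 -1.3]
1.536 act 1.529 fn 6.3 [-3.1  5.5  0.1]
1.586 act 1.576 fn 7.0 [-4.   5.8 -0.7]
1.636 act 1.623 fn 7.5 [-3.   6.9 -0.9]
1.686 act 1.669 fn 7.4 [-4.2  6.3  0.1]
1.736 act 1.701 fn 9.2 [-4.6  8.1  0.1]
1.786 act 1.706 fn 13.6 [-7.7 12.   1.8]
1.836 act 1.711 fn 17.1 [-9.2 15.4  2.7]
23.925
```

The lever is at its hard stop. I'll retreat and verify.

```bash
python3 - <<'E'
from h import *
r=.080; P=np.array([-.010,.100]); a=np.radians(120)-1.71; e=np.array([np.cos(a),np.sin(a)]); n=np.array([-e[1],e[0]])
for d,z in [(.045,.108),(.045,.22)]: arm.line_to(W(*(P+r*e+d*n),z),velocity=.1)
arm.movep(W(-.01,.02,.27),Q(np.pi/2)); arm.pause(.1)
im=snapshot("wrist"); cv2.imwrite("pics/w3c.png",cv2.resize(im[0:360,100:560],(0,0),fx=1.6,fy=1.6,interpolation=cv2.INTER_CUBIC)); print(arm.read_time(),arm.read_ft_force())
E
```

```text
26.5583 [0.095617   0.3448798  0.56995272]
```

View pics/w3c.png

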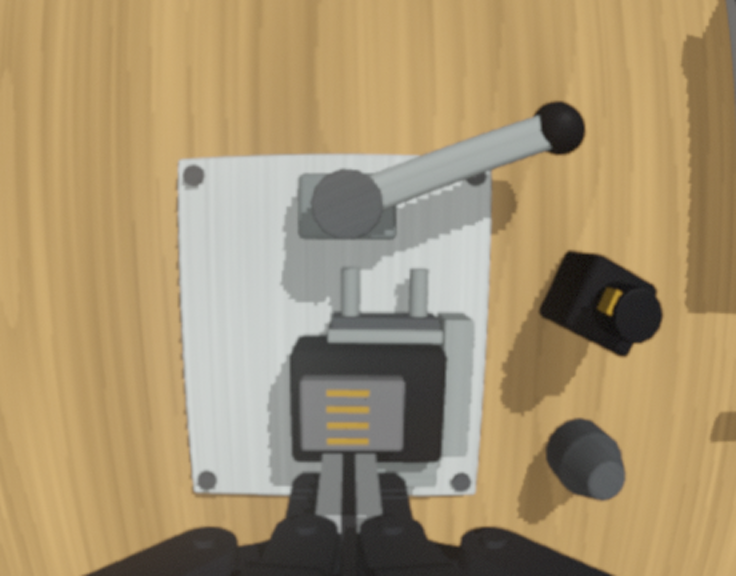

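The lever is fully round, with its ball at (560,128). The jaw presses on the pack, which is square and against the stop (edge at about 445), and the neighbouring objects have not moved.

```bash
python3 -c "
from h import *
print(ticket.finish_job())"
```

```text
the job is handed in; nothing more can be done
None
```

The pack was pushed home against the end stop, the lever was then turned to its hard stop (about 1.7 rad) so the jaw clamps the pack, and the job was handed in at about 27 s of the 54 s limit; the hand-in returned no verdict.

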